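Reset the notched fence of a carton holder

ROBOT

A 6-joint arm with a two-finger parallel gripper is mounted at the origin on a cart in front of the work surface, level with it; the furniture and walls round the work are solid. World frame = base frame: x ahead of the robot, y to its left, z up, the work surface at z = 0. Lengths are in m, angles in rad, forces in N, time in s.
With the tool pointing down it reaches from about 0.25 to 0.725 m from the base axis. Payload 4 kg.
Tool frame: the origin (TCP) lies midway between the tips of the shut fingers; the grasp point (between the pads) lies 19 mm behind it; z points along the fingers, y is the line along which they close (so a half turn about z gives the same grasp; the last joint's range is limited). The gripper opens to 85 mm and grips with 20 to 120 N. Pads are 22 mm wide; open, the fingers measure 114 mm over their backs; the gripper's body (76 mm by 85 mm) begins 54 mm behind the grasp point. The pads swing forward as they close: fully open they stand 13 mm farther back than shut.
Start: joints at [1.165, 0.241, 0.005, 1.335, 0, 1.571], TCP at [0.197, 0.459, 0.231] pointing down, gripper open.
Joint ranges: [-2.72, 2.72], [-1.05, 1.87], [-1.09, 1.28], [-1.99, 2.15], [-1.42, 1.44], [-3.14, 3.14]. Speed limits (rad/s): [2.79, 2.79, 3.14, 3.14, 3.14, 3.14].

INTERFACE

Orientations are given as a unit quaternion [x, y, z, w].
In Python, from workcell import get_obs, camera, job_done, silhouettes gives the robot as it stands. The module is installed in compiled form; this text tells all that it offers.
- The arm moves only by the tool drive_tool, never from a script. Its argument "increments" is a list of rows, each a list of 3 entries, a list of its own where there are three numbers: the shift along the world's x, y, z in mm, then the turn, a rotation vector about the world's x, y, z in degrees, then the opening, from 0 (shut) to 1 (fully open). A call has 1 to 8 rows; each row shifts and turns the commanded pose from where the row before left it; what a row does not reach is not made up. A row lasts 1/12 s, in which the tool goes at most 41.7 mm and 7.16 degrees, less where a joint would pass 70% of its speed; a pose out of reach is approached as far as the arm can. A call is refused whole if a number of a shift passes 41.7 or a number of a turn 7.16, either way. A call with a gripper value outside its range is refused whole. The fingers move at their own pace and stop on an object; the grip force is fixed at half the most. Time passes only in rows, so rows that do not move let the fingers close. It gives the time, the measured TCP pose, the force, the opening and the grip force at its end, in the units of the state.
- get_obs(): the state, without advancing time (a new reading comes with each control period).
- camera(name): name is "scene" or "top" or "wrist"; returns a dict with "image" (480x640x3 uint8, red, green, blue), "K" (3x3 intrinsics, pixels), "view" (4x4, takes a point from world to camera coordinates). Camera axes: x right, y down, z forward; pixel columns grow to the right and rows downward; lengths in m; the calibration is good to about 2 mm. A picture is of the moment at which its call begins. There is no depth.
- job_done(): hands the job in; it is judged then, once.
Trained networks look in a picture, given as the dict that the camera call returned (one of the last four; its "shot" number tells which), for a name from the list of things; names that differ only in an ending like _2 or _b are one class to them, and where a whole thing is asked for, a point or a joint stands for the part that bears it (a point fixed in the world has none). Each returns a list of dicts, best first, with "conf" (0 to 1); they miss things now and then, are a little off and sometimes report something else, mostly with a low value. They report only what shows in the picture. A call takes as long as a camera call. They do not tell look-alikes from the thing itself.
- silhouettes(query, picture): "region" (480x640 bool, what is visible of it) and "bbox" ([left, top, right, bottom] in pixels, round what is visible of it).
The state is a dict: "clock": time; "joint_pos": joint angles; "joint_vel": joint speeds; "tau": joint torques, N m; "eef_pos": TCP position; "tool_rot": TCP orientation; "ft_force": force on the tool from outside, world axes, zero at the start; "ft_torque": the same for the moment, N m; "grip_width": finger opening in m; "grasp_force": force on a finger pad.
Only numpy, scipy, OpenCV 4.12 (cv2) and the standard library are available. Lean on these libraries where they do the work, as an engineer would, in place of code of your own. Each camera call takes 0.05 s, during which the arm holds its last target. There are 200 camera calls.

TASK

A carton stands in the adjustable carton holder on the bench, with the sliding fence left far from it. Squeeze the fence's release lever against its post, keep it squeezed while you slide the fence up to the last notch it can take without squashing the carton against the end plate, then let go so that the latch drops fully into that notch. Never force the fence against a dropped latch, do not press hard on the carton, and leave the carton standing outside the holder and the timer where they are.

Things in the scene. Friction and masses are not known exactly. Their poses are not given: they have to be found in the camera images.
- holder: Fixed aluminium carton holder. Origin on the bench under the middle of its rail (30 wide, 22 high, 355 mm long), which runs along its y axis. The bay for the carton is on the rail's -x side, has no floor and is closed at the -y end by the end plate.
- strip (a point): Middle of the rail's top, holder axes. Here lies a notched steel strip: crests 7 mm high, 10 mm long; notches 10 mm wide every 20 mm. The strip's slotted screws let it sit up to 8 mm either side of its nominal place along y, all notches together; this point does not show it, it must be felt. Nominal notches: fence joint 0, 0.02, 0.04, 0.06, 0.08, 0.10, 0.12.
- end_plate (a point): Foot of the end plate's inner face, at mid-bay (holder x = -65 mm, y = -170 mm, on the bench). The plate is 66 mm high and reaches from holder x = -107 to +18 mm.
- fence (a joint): Slide of the grey plastic fence, m; grows towards the end plate (holder -y), range -0.012 to 0.125. Fence face to end plate = 0.190 - value. Starts at 0 to 0.03, latch in a notch or on a crest. Slides free with 5 N, with about 8 N when the latch rides on crests; letting the lever go may push it back (+y) up to 1 mm. The dropped latch has 1 mm play each way; over 25 N against it is forcing.
- lever (a joint): Hinge of the black upright release lever on the fence, rad. 0: latch fully down in a notch; about 0.15: latch pin (8 mm round) resting on a crest; 0.24: squeezed to its stop, pin 3 mm clear of the crests. Squeezing tips it towards the post (holder +y). At grip height it takes 2.5 N to start, 4 N to reach the stop after 13 mm; a spring returns it; over 60 N of pinch harms it.
- fence_grip (a point): Grip point on the fence, 88 mm above the bench, holder axes: middle of lever and post, squeezed. Pinch along y: the fixed post's outer face is 16 mm to +y, the lever's 26 mm to -y at rest (42 mm wide), 13 mm squeezed (29 mm). Post 28 wide, 10 thick, top at 114 mm; lever 26 wide, 8 thick, top at 112 mm. The fence plate (64 mm high) is 76 mm to -y; parts below the grip reach up to 60 mm.
- lancet_box: Pale carton of lancets, 60 x 100 x 45 mm (x, y, z), about 70 g, crushed by over 10 N, origin under its middle. Either this or the slide packet stands in the bay (near holder x = -65 mm, close to the end plate, long side along y); the other stands outside at about holder x = -165 mm and must stay.
- slide_packet: White packet of slides, 52 x 80 x 24 mm (x, y, z), origin under its middle. Either this or the lancet carton stands in the bay. Last fence notch that spares the carton in the bay: nominally joint 0.08 for the lancet carton, 0.10 for this packet; it leaves 2 to 18 mm spare.
- lab_timer: Small white timer lying on the bench, 64 x 68 x 19 mm, origin under its middle. A bystander.
Not all that is in view belongs to the job. What is shaped like the lancet_box but black, purple or red is not meant.

How it is judged:
By the outcome, as a careful person would: the job done as asked, in the order asked, and still so for the second after the job is handed in, with the robot touching nothing.
It also fails if it takes over 35 s, if anything falls off the work surface, if the arm or the gripper's body presses on something with over 40 N, if the wrist force passes 120 N, or if a joint passes its speed limit or range.

## Working session

There is one attempt and no reset: what is moved stays moved. The work goes in short steps, Python scripts to look and compute and a tool call to move; the robot and the scene stay as the last step left them, time stands still between calls to the robot, and variables do not carry over. Pictures are saved under pics/ and viewed, at most 10 in all, crops included, and the job is handed in when it is done.

Besides the shell and the picture viewer there is one more tool, called after "Call:" by a JSON object that holds its "method" and its "body". drive_tool: Moves the arm, as the interface text tells. Its arguments: {"type":"object","properties":{"increments":{"type":"array"}},"required":["increments"]}

```bash
mkdir -p pics; python3 - <<'E'
from workcell import *
import cv2,numpy as np
o=get_obs();print({k:np.round(v,3).tolist() for k,v in o.items()})
for n in("top","scene"):
    p=camera(n);cv2.imwrite(f"pics/{n}0.png",p["image"][:,:,::-1]);print(n,p["K"].tolist(),np.round(p["view"],4).tolist())
    for q in("holder","fence","lever","lancet_box","slide_packet","lab_timer"):
        for s in silhouettes(q,p)[:3]:
            r=s["region"];ys,xs=np.nonzero(r);print(q,round(s["conf"],2),np.round(s["bbox"]).tolist(),xs.mean().round(1),ys.mean().round(1),len(xs))
E
```

```text
{'clock': 0.0, 'joint_pos': [1.165, 0.241, 0.004, 1.335, 0.0, 1.571], 'joint_vel': [0.001, 0.0, -0.0, -0.0, -0.0, 0.001], 'tau': [-0.001, -37.232, 25.241, 0.017, 0.0, 0.0], 'eef_pos': [0.197, 0.459, 0.23], 'tool_rot': [0.201, 0.979, -0.001, -0.0], 'ft_force': [0.118, -0.079, -0.155], 'ft_torque': [0.021, -0.006, 0.018], 'grasp_force': 0.0, 'grip_width': 0.085}
top [[464.4852551695126, 0.0, 313.97253671486305], [0.0, 464.4852551695126, 236.45128305311226], [0.0, 0.0, 1.0]] [[-0.0039, -0.9995, 0.0327, 0.0616], [-0.9961, 0.001, -0.0882, 0.4882], [0.0881, -0.0329, -0.9956, 1.0144], [0.0, 0.0, 0.0, 1.0]]
holder 0.67 [250.0, 152.0, 418.0, 224.0] 337.0 178.1 4086
fence 0.69 [277.0, 164.0, 327.0, 224.0] 304.6 178.0 1253
fence 0.54 [367.0, 191.0, 400.0, 219.0] 383.1 204.2 829
fence 0.44 [186.0, 181.0, 223.0, 222.0] 204.7 200.6 895
lever 0.52 [296.0, 161.0, 325.0, 182.0] 305.7 172.0 334
lancet_box 0.87 [282.0, 235.0, 329.0, 266.0] 303.2 249.4 1309
lancet_box 0.83 [356.0, 245.0, 394.0, 291.0] 374.0 266.6 1376
lancet_box 0.67 [164.0, 257.0, 215.0, 295.0] 190.4 276.0 1404
slide_packet 0.76 [363.0
[... 183 characters left out ...]
055, 0.0, 317.3765335013851], [0.0, 446.4328300704055, 241.12519549285696], [0.0, 0.0, 1.0]] [[0.8462, -0.5327, -0.0145, -0.3883], [-0.34, -0.5189, -0.7843, 0.2895], [0.4103, 0.6686, -0.6202, 0.7382], [0.0, 0.0, 0.0, 1.0]]
holder 0.56 [324.0, 206.0, 447.0, 345.0] 380.4 274.9 4897
fence 0.83 [335.0, 209.0, 383.0, 286.0] 354.5 248.1 2013
lever 0.73 [353.0, 210.0, 371.0, 249.0] 358.7 231.7 439
lancet_box 0.91 [211.0, 207.0, 246.0, 246.0] 227.8 227.1 967
lancet_box 0.87 [292.0, 306.0, 352.0, 355.0] 320.0 329.9 2192
lancet_box 0.8 [278.0, 251.0, 321.0, 302.0] 298.1 275.3 1550
slide_packet 0.65 [366.0, 291.0, 409.0, 332.0] 384.3 309.1 861
lab_timer 0.68 [279.0, 207.0, 302.0, 227.0] 291.5 215.3 450
```

```bash
python3 - <<'E'
import cv2
a=cv2.imread("pics/top0.png")[130:310,150:430];b=cv2.imread("pics/scene0.png")[195:365,200:460]
cv2.imwrite("pics/top0c.png",cv2.resize(a,None,fx=2.8,fy=2.8,interpolation=2));cv2.imwrite("pics/scene0c.png",cv2.resize(b,None,fx=3,fy=3,interpolation=2))
E
```

```text
(no output)
```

View pics/top0c.png

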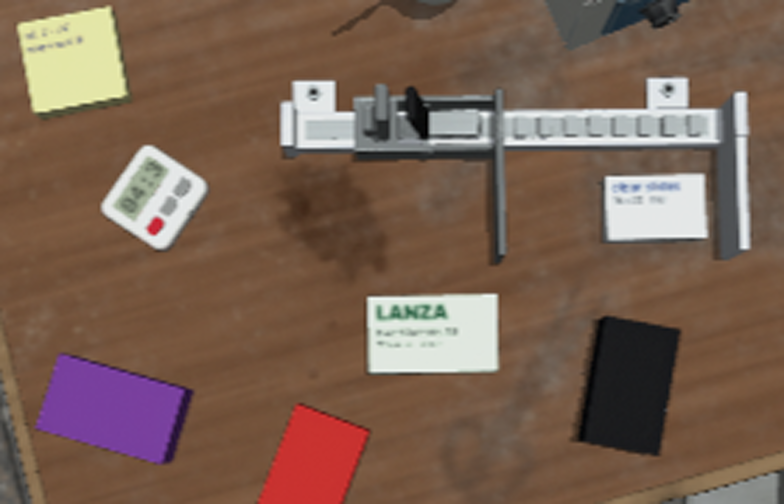

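View pics/scene0c.png

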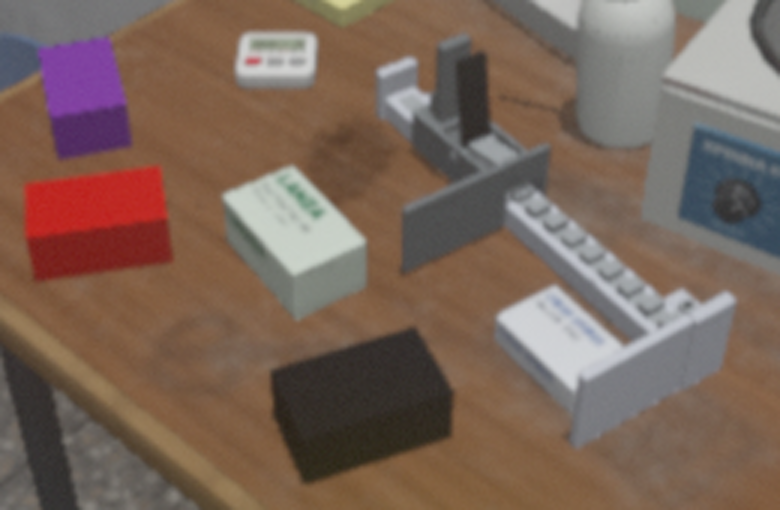

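The slide packet is the carton in the bay, and LANZA stands outside it. The fence's post is at crop (382,110), i.e. full pixel (286,169), with the lever at (298,169). The holder lies nearly along world y.

```bash
cat > h.py <<'E'
import numpy as np,cv2
from workcell import *
def ray(p,u,v,z):
    V=p["view"];R=V[:3,:3];t=V[:3,3];c=-R.T@t
    d=R.T@np.linalg.inv(p["K"])@np.array([u,v,1.]);return c+d*(z-c[2])/d[2]
def proj(p,X):
    q=p["view"]@np.append(X,1);q=p["K"]@q[:3];return q[:2]/q[2]
E
python3 - <<'E'
from h import *
p=camera("top")
def w(n,x,y,z):print(n,(ray(p,150+(x+.5)/2.8-.5,130+(y+.5)/2.8-.5,z)*1000).round(1))
w("rail L near",297,150,.022);w("rail R near",715,143,.022);w("rail far L",300,115,.022);w("rail far R",715,109,.022)
w("plate top inner far",735,93,.066);w("plate top inner near",740,250,.066)
w("plate foot near",720,258,0)
w("fence plate top far",500,90,.064);w("fence plate near",502,250,.064)
w("post top",383,86,.114);w("lever top",410,88,.112)
for i,x in enumerate((520,545,571,597,622,648,673,698)):w(i,x,125,.029)
w("pkt",605,176,.024);w("pkt",705,174,.024);w("pkt",608,242,.024);w("pkt",708,237,.024)
E
```

```text
rail L near [607.9 190.4  22. ]
rail R near [ 614.6 -146.3   22. ]
rail far L [636.4 188.2  22. ]
rail far R [ 642.6 -146.9   22. ]
plate top inner far [ 644.8 -152.5   66. ]
plate top inner near [ 521.9 -153.6   66. ]
plate foot near [ 523.7 -153.5    0. ]
fence plate top far [646.9  30.3  64. ]
fence plate near [522.1  29.5  64. ]
post top [636.8 119.4 114. ]
lever top [635.9  99.6 112. ]
0 [627.3  12.1  29. ]
1 [627.3  -7.9  29. ]
2 [627.4 -28.8  29. ]
3 [627.5 -49.7  29. ]
4 [627.6 -69.8  29. ]
5 [627.6 -90.8  29. ]
6 [ 627.7 -111.    29. ]
7 [ 627.8 -131.2   29. ]
pkt [587.  -56.3  24. ]
pkt [ 588.8 -137.2   24. ]
pkt [533.6 -58.   24. ]
pkt [ 537.7 -138.5   24. ]
```

Call:
{"method": "drive_tool", "body": {"increments": [[[26,-22,0],[0,0,1.5],1],[[26,-22,0],[0,0,1.5],1],[[26,-22,0],[0,0,1.5],1],[[26,-22,0],[0,0,1.5],1],[[26,-22,0],[0,0,1.5],1],[[26,-22,0],[0,0,1.5],1],[[26,-22,0],[0,0,1.5],1],[[26,-22,0],[0,0,1.5],1]]}}

```text
clock: 1.42
eef_pos: [0.4065, 0.2821, 0.2315]
tool_rot: [0.097, 0.995, 0.0, 0.0]
ft_force: [0.1, 0.1, -0.3]
grip_width: 0.0857
grasp_force: 0.0
```

Call:
{"method": "drive_tool", "body": {"increments": [[[26,-22,0],[0,0,1.5],1],[[26,-22,0],[0,0,1.5],1],[[26,-22,0],[0,0,1.5],1],[[26,-22,0],[0,0,1.5],1],[[26,-22,0],[0,0,1.5],1],[[26,-22,0],[0,0,1.5],1],[[26,-22,0],[0,0,1.5],1],[[0,-22,0],[0,0,1.5],1]]}}

```text
clock: 2.08
eef_pos: [0.5913, 0.1058, 0.2297]
tool_rot: [-0.006, 1.0, -0.0, 0.001]
ft_force: [-0.2, -1.2, -0.5]
grip_width: 0.0853
grasp_force: 0.0
```

```bash
python3 - <<'E'
from h import *
p=camera("wrist");o=get_obs();print(o["clock"],o["eef_pos"].round(4),np.round(o["tool_rot"],4),o["joint_pos"])
np.savez("w1.npz",K=p["K"],view=p["view"]);cv2.imwrite("pics/w1.png",p["image"][:,:,::-1])
E
```

```text
2.1333 [0.5893 0.1017 0.23  ] [-5.0e-03  1.0e+00 -1.7e-03 -4.0e-04] [ 0.17255351  0.44091408  0.28745484  1.41869524 -0.00320686  0.16255081]
```

View pics/w1.png

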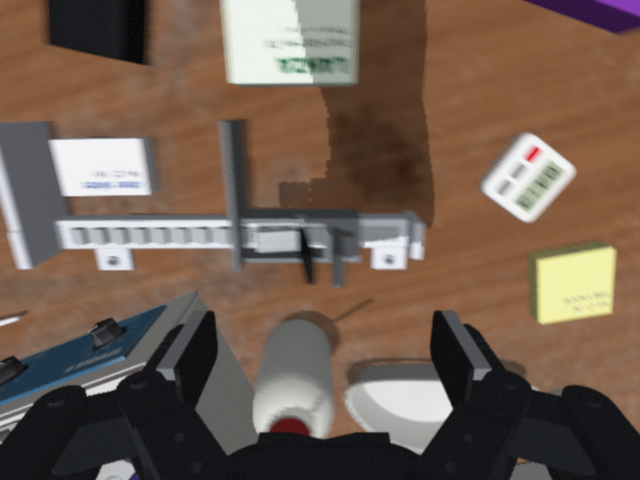

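The wrist view shows the fence plate at col ~235, lever at ~308 and post at ~337, with the strip crests at cols 65–230. I'll enlarge it.

```bash
python3 - <<'E'
from h import *
p=camera("wrist");o=get_obs();print(o["eef_pos"].round(4))
np.savez("w2.npz",K=p["K"],view=p["view"]);cv2.imwrite("pics/w2.png",p["image"][:,:,::-1])
cv2.imwrite("pics/w2a.png",cv2.resize(p["image"][110:310,200:440,::-1],None,fx=3,fy=3,interpolation=2))
cv2.imwrite("pics/w2b.png",cv2.resize(p["image"][110:280,0:260,::-1],None,fx=3,fy=3,interpolation=2))
E
```

```text
[0.5882 0.1039 0.2304]
```

View pics/w2a.png

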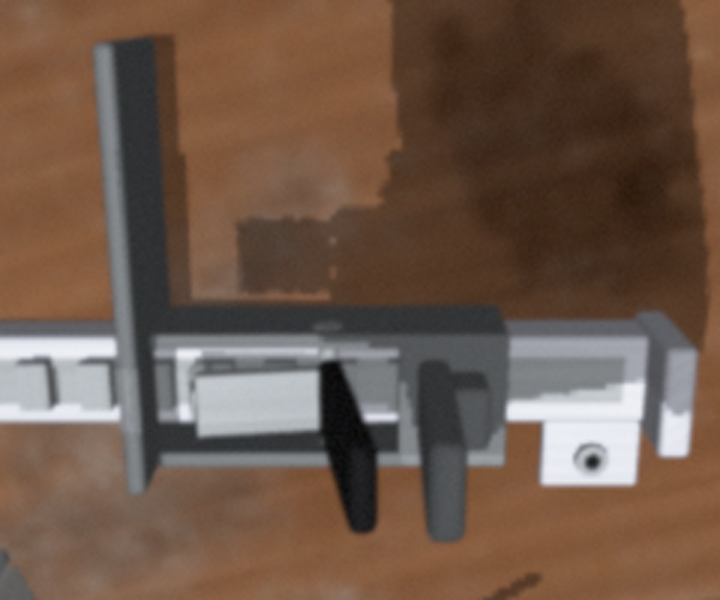

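View pics/w2b.png

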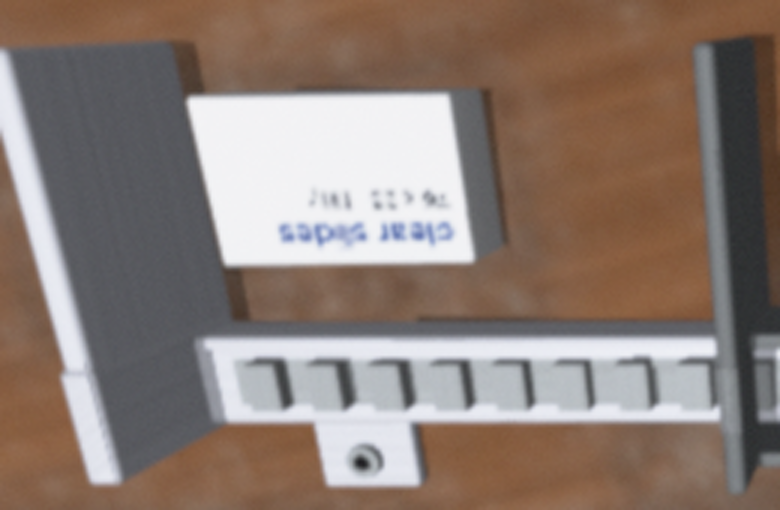

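```bash
python3 - <<'E'
from h import *
p=dict(np.load("w2.npz"));V=p["view"];print("cam",(-V[:3,:3].T@V[:3,3]).round(3))
def w(n,x,y,z,o=200):print(n,(ray(p,o+(x+.5)/3-.5,110+(y+.5)/3-.5,z)*1000).round(1))
for n,x in(("lever L",349),("lever R",377)):w(n,x,520,.112)
for n,x in(("post L",429),("post R",466)):w(n,x,532,.114)
w("fence face top far",128,488,.064);w("fence face top near",97,47,.064);w("fence back top",152,488,.064)
w("rail R near",645,335,.022);w("rail R far",645,420,.022)
for i,x in enumerate((262,323,387,448,508,570,630,690)):w(i,(x-17),384,.029,0);
w("crest0 L",236,384,.029,0);w("crest0 R",278,384,.029,0)
w("crest7 L",662,384,.029,0);w("crest7 R",708,384,.029,0)
w("plate top far in",122,482,.066,0);w("plate top near in",10,52,.066,0);w("plate foot",175,45,0,0)
w("rail Lnear",205,340,.022,0);w("rail Lfar",225,424,.022,0)
w("pktL",190,97,.024,0);w("pktR",447,95,.024,0);w("pktRf",474,262,.024,0)
E
```

```text
cam [0.507 0.103 0.372]
lever L [631.1  97.6 112. ]
lever R [631.  104.8 112. ]
post L [633.3 118.  114. ]
post R [633.2 127.4 114. ]
fence face top far [644.3  30.6  64. ]
fence face top near [518.  30.  64.]
fence back top [644.2  37.8  64. ]
rail R near [607.3 191.4  22. ]
rail R far [636.6 194.   22. ]
0 [ 625.  -131.3   29. ]
1 [ 624.8 -111.6   29. ]
2 [624.6 -90.9  29. ]
3 [624.4 -71.2  29. ]
4 [624.2 -51.8  29. ]
5 [624.  -31.8  29. ]
6 [623.8 -12.5  29. ]
7 [623.6   6.9  29. ]
crest0 L [ 625.1 -134.2   29. ]
crest0 R [ 624.9 -120.6   29. ]
crest7 L [623.6   3.3  29. ]
crest7 R [623.5  18.2  29. ]
plate top far in [ 643.4 -148.6   66. ]
plate top near in [ 520.9 -149.5   66. ]
plate foot [ 521.4 -150.9    0. ]
rail Lnear [ 612.5 -146.1   22. ]
rail Lfar [ 641.6 -145.5   22. ]
pktL [ 535.4 -133.2   24. ]
pktR [534.1 -55.6  24. ]
pktRf [585.3 -54.3  24. ]
```

The lever is upright at rest. Its top now sits about 30 mm from the post's outer face, which matches about 0.15 rad, so the pin rests on a crest. The grip point is near (623, 111), the fence joint is about 0.009, and the yaw is about 1°. I'll descend biased towards +y so the lever is touched first.

Call:
{"method": "drive_tool", "body": {"increments": [[[20,5,0],[0,0,0.4],1],[[15,4,0],[0,0,0],1],[[0,0,-28],[0,0,0],1],[[0,0,-30],[0,0,0],1],[[0,0,-20],[0,0,0],1],[[0,0,0],[0,0,0],1],[[0,0,0],[0,0,0],1]]}}

```text
clock: 2.77
eef_pos: [0.6211, 0.1169, 0.1524]
tool_rot: [-0.01, 1.0, -0.0, -0.002]
ft_force: [-0.5, 0.4, -0.1]
grip_width: 0.0856
grasp_force: 0.0
```

```bash
python3 - <<'E'
from h import *
p=camera("wrist");o=get_obs();print(o["eef_pos"].round(4),o["tool_rot"].round(4))
np.savez("w3.npz",K=p["K"],view=p["view"]);cv2.imwrite("pics/w3.png",p["image"][:,:,::-1])
E
```

```text
[0.6224 0.117  0.1542] [-1.030e-02  9.999e-01  1.000e-04  2.000e-04]
```

View pics/w3.png

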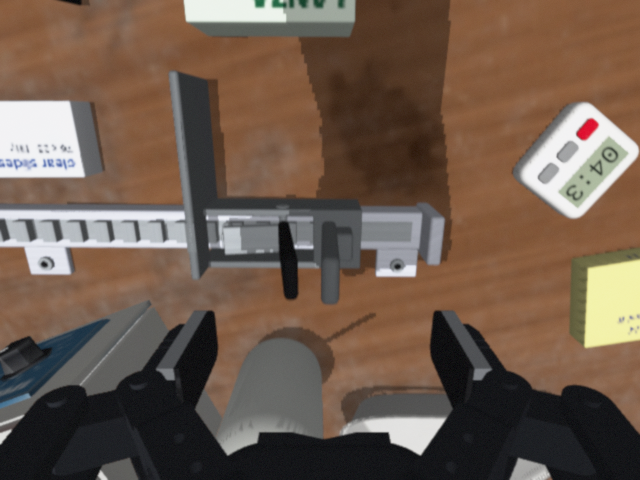

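Here the lever top is at cols 284–299, the post at 322–340, and the fingers are centred at col ~325.

```bash
python3 - <<'E'
from h import *
p=dict(np.load("w3.npz"))
for n,u,v,z in(("levL",283.5,293,.112),("levR",299,293,.112),("postL",322,297,.114),("postR",340,297,.114),("postfar",331,303,.114),("levfar",291,300,.112)):print(n,(ray(p,u,v,z)*1000).round(1))
print(proj(p,[.622,.117,.154]),proj(p,[.622,.117,.112]))
print((ray(p,200,275,.064)*1000).round(1),(ray(p,172,75,.064)*1000).round(1))
E
```

```text
levL [632.   97.1 112. ]
levR [631.8 105.5 112. ]
postL [632.9 118.  114. ]
postR [632.7 127.6 114. ]
postfar [636.4 122.9 114. ]
levfar [636.1 101.1 112. ]
[319.94610621 317.92676318] [320.60887168 276.81230944]
[644.2  36.1  64. ] [520.7  30.7  64. ]
```

Call:
{"method": "drive_tool", "body": {"increments": [[[0,-3.5,-10],[0,0,0],1],[[0,0,-30],[0,0,0],1],[[0,0,-30],[0,0,0],1],[[0,0,-18],[0,0,0],1],[[0,0,0],[0,0,0],1],[[0,0,0],[0,0,0],1]]}}

```text
clock: 3.32
eef_pos: [0.6223, 0.1128, 0.0655]
tool_rot: [-0.01, 1.0, -0.0, -0.0]
ft_force: [0.2, 0.2, 0.1]
grip_width: 0.0854
grasp_force: 0.0
```

Call:
{"method": "drive_tool", "body": {"increments": [[[0,0,0],[0,0,0],0.6],[[0,0,0],[0,0,0],0.45],[[0,0,0],[0,0,0],0.4],[[0,0,0],[0,0,0],0.37],[[0,0,0],[0,0,0],0.37],[[0,0,0],[0,0,0],0.37]]}}

```text
clock: 3.82
eef_pos: [0.6239, 0.1121, 0.0677]
tool_rot: [-0.01, 1.0, -0.001, 0.002]
ft_force: [0.4, -1.2, 5.8]
grip_width: 0.032
grasp_force: 26.4
```

Call:
{"method": "drive_tool", "body": {"increments": [[[0,0,0],[0,0,0],0.37],[[0,0,0],[0,0,0],0.37],[[0,0,0],[0,0,0],0.37]]}}

```text
clock: 4.07
eef_pos: [0.6239, 0.112, 0.0677]
tool_rot: [-0.01, 1.0, -0.001, 0.002]
ft_force: [-0.1, -1.8, 5.5]
grip_width: 0.0321
grasp_force: 26.3
```

Call:
{"method": "drive_tool", "body": {"increments": [[[0.1,-6,0],[0,0,0],0.37],[[0.2,-12,0],[0,0,0],0.37],[[0.2,-12,0],[0,0,0],0.37],[[0.2,-12,0],[0,0,0],0.37],[[0.2,-12,0],[0,0,0],0.37],[[0.2,-12,0],[0,0,0],0.37],[[0.1,-9,0],[0,0,0],0.37],[[0.1,-5,0],[0,0,0],0.37]]}}

```text
clock: 4.73
eef_pos: [0.625, 0.0332, 0.0677]
tool_rot: [-0.01, 1.0, 0.001, 0.002]
ft_force: [-1.1, 5.6, 5.9]
grip_width: 0.0319
grasp_force: 31.3
```

Call:
{"method": "drive_tool", "body": {"increments": [[[0,0,0],[0,0,0],0.37],[[0,0,0],[0,0,0],0.37],[[0,0,0],[0,0,0],0.37]]}}

```text
clock: 4.98
eef_pos: [0.6251, 0.0324, 0.0677]
tool_rot: [-0.01, 1.0, -0.001, 0.002]
ft_force: [-1.4, -1.0, 6.5]
grip_width: 0.0324
grasp_force: 27.2
```

```bash
python3 - <<'E'
from h import *
out=[]
for n,(r0,r1,c0,c1) in(("wrist",(100,350,0,330)),("top",(150,240,290,430))):
    p=camera(n);np.savez(f"{n}4.npz",K=p["K"],view=p["view"]);cv2.imwrite(f"pics/{n}4.png",p["image"][:,:,::-1])
    im=p["image"][r0:r1,c0:c1,::-1];out.append(cv2.resize(im,(400,int(im.shape[0]*400/im.shape[1])) if n=="wrist" else (784,504//1*1*0+504),interpolation=2))
a=cv2.resize(cv2.imread("pics/wrist4.png")[150:300,0:330],(726,330),interpolation=2)
b=cv2.resize(cv2.imread("pics/top4.png")[150:230,300:480],(594,264),interpolation=2)
c=np.zeros((594,726,3),np.uint8);c[:330]=a;c[330:,:594]=b;cv2.imwrite("pics/c4.png",c)
print(get_obs()["eef_pos"])
E
```

```text
[0.62506354 0.03238119 0.0677238 ]
```

View pics/c4.png

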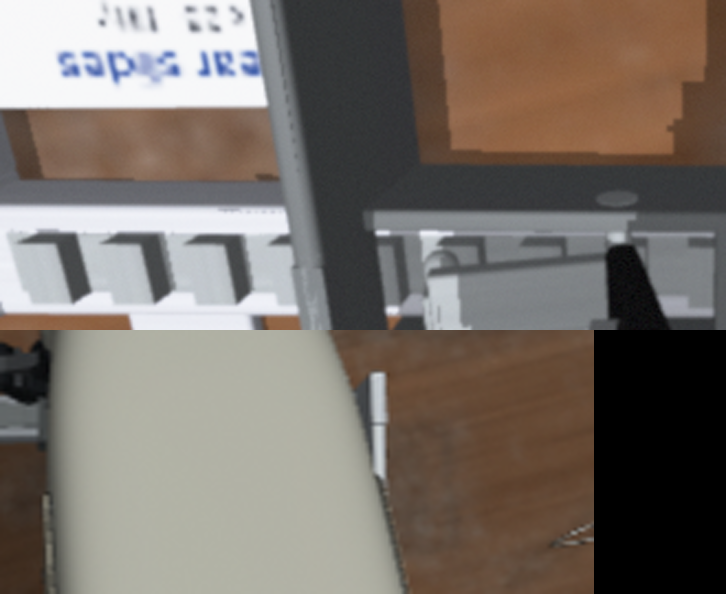

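The wrist view shows the latch pin as a dome at crop (440,260), with the crests at left edges 20, 105 and 187. From these I can compute the pin's offset from the notches.

```bash
python3 - <<'E'
from h import *
p=dict(np.load("wrist4.npz"))
def w(n,x,y,z):
    X=ray(p,(x+.5)/2.2-.5,150+(y+.5)/2.2-.5,z)*1000;print(n,X.round(1))
for x in(24,64,106,150,188,231,270): w("crest top edge (lower row)",x+8,300,.029)
for x in(20,50,104,134,187,218): w("crest top edge (upper row)",x,238,.029)
w("crestR R",405,290,.029)
for z in(.030,.036,.040):
  for x in(425,441,458): w(f"pin z{z}",x,262,z)
w("fence face top",297,265,.064);w("fence face top near",268,100,.064);w("fence foot right?",420,163,.0)
w("packet top R",270,105,.024);w("plate foot?",25,180,0)
im=cv2.imread("pics/wrist4.png")
a=cv2.resize(im[235:300,150:290],None,fx=5.5,fy=5.5,interpolation=cv2.INTER_CUBIC);cv2.imwrite("pics/pin4.png",a)
E
```

```text
crest top edge (lower row) [ 634.1 -130.6   29. ]
crest top edge (lower row) [ 633.9 -120.9   29. ]
crest top edge (lower row) [ 633.7 -110.8   29. ]
crest top edge (lower row) [ 633.5 -100.1   29. ]
crest top edge (lower row) [633.3 -90.9  29. ]
crest top edge (lower row) [633.1 -80.5  29. ]
crest top edge (lower row) [632.9 -71.1  29. ]
crest top edge (upper row) [ 617.9 -129.4   29. ]
crest top edge (upper row) [ 617.7 -122.4   29. ]
crest top edge (upper row) [ 617.5 -109.6   29. ]
crest top edge (upper row) [ 617.4 -102.6   29. ]
crest top edge (upper row) [617.1 -90.1  29. ]
crest top edge (upper row) [617.  -82.8  29. ]
crestR R [629.6 -40.1  29. ]
pin z0.03 [621.7 -34.2  30. ]
pin z0.03 [621.7 -30.4  30. ]
pin z0.03 [621.6 -26.4  30. ]
pin z0.036 [619.1 -31.9  36. ]
pin z0.036 [619.  -28.3  36. ]
pin z0.036 [618.9 -24.4  36. ]
pin z0.04 [617.3 -30.5  40. ]
pin z0.04 [617.2 -26.9  40. ]
pin z0.04 [617.1 -23.1  40. ]
fence face top [607.7 -46.2  64. ]
fence face top near [575.4 -46.7  64. ]
fence foot right? [606.5 -44.    0. ]
packet top R [585.9 -68.3  24. ]
plate foot? [ 613.3 -149.9    0. ]
```

View pics/pin4.png

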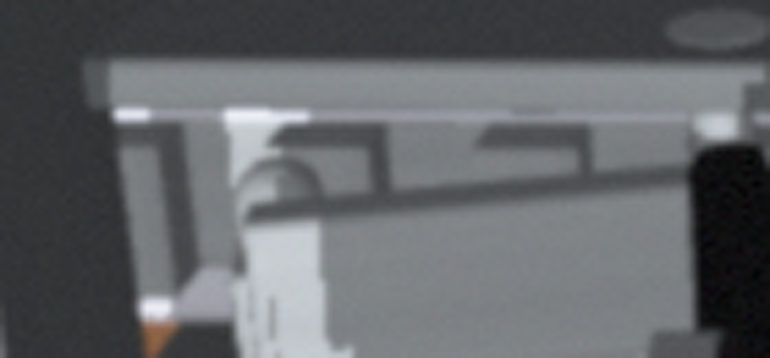

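The pin is at y ≈ -28.2. The notch centres are at -35.4, -55.5 and so on, so the next notch is about 7.3 mm further, at joint ≈ 0.095. The one after that would be about 0.115 and would squash the packet. I'll slide about 7.6 mm while squeezed to allow for push-back.

Call:
{"method": "drive_tool", "body": {"increments": [[[0.1,-4,0],[0,0,0],0.37],[[0,-2.5,0],[0,0,0],0.37],[[0,-1.1,0],[0,0,0],0.37],[[0,0,0],[0,0,0],0.37],[[0,0,0],[0,0,0],0.37],[[0,0,0],[0,0,0],0.37]]}}

```text
clock: 5.58
eef_pos: [0.6252, 0.0263, 0.0677]
tool_rot: [-0.01, 1.0, 0.0, 0.002]
ft_force: [-2.1, 4.0, 6.1]
grip_width: 0.0318
grasp_force: 30.2
```

Call:
{"method": "drive_tool", "body": {"increments": [[[0,0,0],[0,0,0],0.4],[[0,0,0],[0,0,0],0.43],[[0,0,0],[0,0,0],0.46],[[0,0,0],[0,0,0],0.46],[[0,0,0],[0,0,0],0.46]]}}

```text
clock: 6.0
eef_pos: [0.6243, 0.0247, 0.0656]
tool_rot: [-0.01, 1.0, -0.0, 0.001]
ft_force: [0.6, -3.6, 2.9]
grip_width: 0.0396
grasp_force: 1.8
```

Contact persists at 39.6 mm, so the lever is below crest level. I'll open further and check.

Call:
{"method": "drive_tool", "body": {"increments": [[[0,0,0],[0,0,0],0.55],[[0,0,0],[0,0,0],0.7],[[0,0,0],[0,0,0],0.9],[[0,0,0],[0,0,0],1],[[0,0,0],[0,0,0],1]]}}

```text
clock: 6.42
eef_pos: [0.6234, 0.0257, 0.0648]
tool_rot: [-0.01, 1.0, 0.0, -0.001]
ft_force: [-0.5, -0.2, 0.5]
grip_width: 0.0852
grasp_force: 0.0
```

Call:
{"method": "drive_tool", "body": {"increments": [[[0,0,15],[0,0,0],1],[[0,0,30],[0,0,0],1],[[0,0,30],[0,0,0],1],[[0,0,15],[0,0,0],1],[[0,0,0],[0,0,0],1],[[0,0,0],[0,0,0],1],[[0,0,0],[0,0,0],1]]}}

```text
clock: 7.0
eef_pos: [0.6229, 0.0254, 0.154]
tool_rot: [-0.01, 1.0, 0.0, -0.001]
ft_force: [-0.3, 0.6, -0.5]
grip_width: 0.0852
grasp_force: 0.0
```

```bash
python3 - <<'E'
from h import *
p=camera("wrist");np.savez("w5.npz",K=p["K"],view=p["view"]);print(get_obs()["eef_pos"])
cv2.imwrite("pics/w5.png",p["image"][:,:,::-1])
cv2.imwrite("pics/w5c.png",cv2.resize(p["image"][90:310,40:360,::-1],None,fx=2.5,fy=2.5,interpolation=cv2.INTER_CUBIC))
E
```

```text
[0.62257564 0.02530849 0.15342321]
```

View pics/w5c.png

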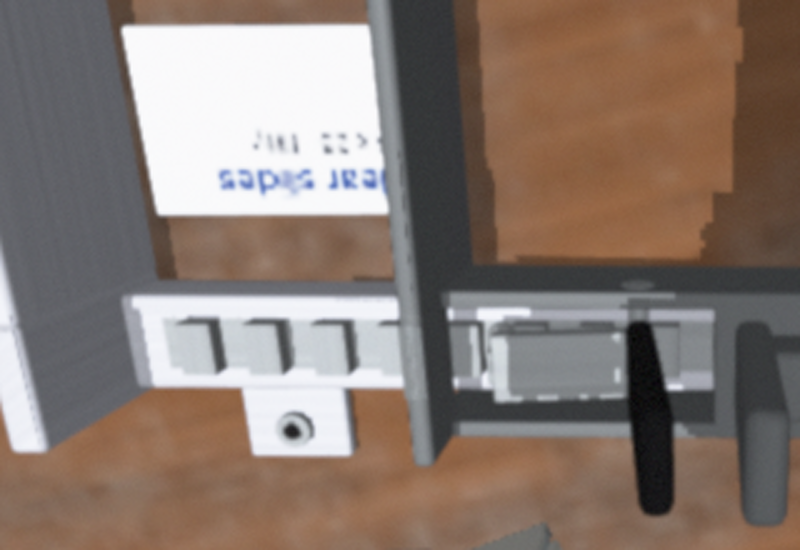

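The lever's top is at crop cols 638–673 and the post's at 743–788, so the gap is much wider than at the start. I'll put numbers on it.

```bash
python3 - <<'E'
from h import *
p=dict(np.load("w5.npz"))
def w(n,x,y,z):
    X=ray(p,40+(x+.5)/2.5-.5,90+(y+.5)/2.5-.5,z)*1000;print(n,X.round(1));return X
a=w("levL",638,495,.112);w("levR",674,495,.112);w("postL",743,500,.114);b=w("postR",788,500,.114);print("gap",b[1]-a[1])
w("fence face far",415,460,.064);w("fence face near",372,30,.064);w("plate top in far",48,445,.066);w("plate foot",175,278,0)
w("pkt",123,28,.024);w("pkt L low",158,214,.024)
for x in(165,203,232,272,312,342):w("crest",x+4,368,.029)
E
```

```text
levL [631.3  11.6 112. ]
levR [631.2  19.4 112. ]
postL [631.1  34.3 114. ]
postR [630.9  44.  114. ]
gap 32.39927716293144
fence face far [645.8 -52.   64. ]
fence face near [536.6 -53.3  64. ]
plate top in far [ 642.4 -148.6   66. ]
plate foot [ 612.2 -145.6    0. ]
pkt [ 536.7 -134.6   24. ]
pkt L low [ 587.4 -133.6   24. ]
crest [ 632.9 -135.1   29. ]
crest [ 632.7 -123.7   29. ]
crest [ 632.5 -115.    29. ]
crest [ 632.3 -103.    29. ]
crest [632. -91.  29.]
crest [631.9 -82.   29. ]
```

The gap at the top is 32.4 mm, against 30.5 on a crest and 42 fully down. The pin is therefore caught on a crest corner, about 2.5 mm short of the notch because push-back took some travel. I'll squeeze again and move further.

Call:
{"method": "drive_tool", "body": {"increments": [[[0,4.3,-15],[0,0,0],1],[[0,0,-30],[0,0,0],1],[[0,0,-28],[0,0,0],1],[[0,0,-15],[0,0,0],1],[[0,0,0],[0,0,0],1],[[0,0,0],[0,0,0],0.6],[[0,0,0],[0,0,0],0.45],[[0,0,0],[0,0,0],0.4]]}}

```text
clock: 7.72
eef_pos: [0.6249, 0.0296, 0.0687]
tool_rot: [-0.01, 1.0, 0.0, 0.001]
ft_force: [-0.1, 0.8, -0.4]
grip_width: 0.0518
grasp_force: 0.0
```

Call:
{"method": "drive_tool", "body": {"increments": [[[0,0,0],[0,0,0],0.37],[[0,0,0],[0,0,0],0.37],[[0,0,0],[0,0,0],0.37],[[0,0,0],[0,0,0],0.37]]}}

```text
clock: 8.05
eef_pos: [0.6253, 0.0283, 0.0698]
tool_rot: [-0.009, 1.0, -0.001, 0.002]
ft_force: [-0.7, -3.1, 5.3]
grip_width: 0.0317
grasp_force: 18.1
```

Call:
{"method": "drive_tool", "body": {"increments": [[[0.1,-3,0],[0,0,0],0.37],[[0,-2,0],[0,0,0],0.37],[[0,-0.5,0],[0,0,0],0.37],[[0,0,0],[0,0,0],0.37],[[0,0,0],[0,0,0],0.37]]}}

```text
clock: 8.47
eef_pos: [0.6254, 0.0256, 0.0698]
tool_rot: [-0.01, 1.0, 0.001, 0.002]
ft_force: [-0.2, 3.3, 6.0]
grip_width: 0.0316
grasp_force: 23.8
```

Call:
{"method": "drive_tool", "body": {"increments": [[[0,-0.9,0],[0,0,0],0.37],[[0,0,0],[0,0,0],0.37],[[0,0,0],[0,0,0],0.37]]}}

```text
clock: 8.72
eef_pos: [0.6254, 0.0251, 0.0698]
tool_rot: [-0.011, 1.0, 0.001, 0.002]
ft_force: [-0.3, 5.9, 5.5]
grip_width: 0.0322
grasp_force: 24.6
```

Call:
{"method": "drive_tool", "body": {"increments": [[[0,-1,0],[0,0,0],0.4],[[0,-1.2,0],[0,0,0],0.43],[[0,-1.2,0],[0,0,0],0.46],[[0,0,0],[0,0,0],0.46],[[0,0,0],[0,0,0],0.46]]}}

```text
clock: 9.13
eef_pos: [0.6253, 0.0212, 0.0692]
tool_rot: [-0.01, 1.0, 0.001, 0.002]
ft_force: [0.4, 4.3, 5.5]
grip_width: 0.0392
grasp_force: 6.3
```

Call:
{"method": "drive_tool", "body": {"increments": [[[0,-1.2,0],[0,0,0],0.49],[[0,-1.0,0],[0,0,0],0.52],[[0,0,0],[0,0,0],0.52],[[0,0,0],[0,0,0],0.52]]}}

```text
clock: 9.47
eef_pos: [0.6241, 0.0181, 0.0674]
tool_rot: [-0.01, 1.0, 0.001, 0.0]
ft_force: [0.6, 3.9, 2.7]
grip_width: 0.0443
grasp_force: 2.0
```

Call:
{"method": "drive_tool", "body": {"increments": [[[0,3,0],[0,0,0],0.7],[[0,4,0],[0,0,0],0.9],[[0,0,0],[0,0,0],1],[[0,0,0],[0,0,0],1],[[0,0,15],[0,0,0],1],[[0,0,30],[0,0,0],1],[[0,0,30],[0,0,0],1],[[0,0,13],[0,0,0],1]]}}

```text
clock: 10.13
eef_pos: [0.6255, 0.0243, 0.1592]
tool_rot: [-0.01, 1.0, -0.0, 0.002]
ft_force: [0.6, 0.5, 1.4]
grip_width: 0.0854
grasp_force: 0.0
```

Call:
{"method": "drive_tool", "body": {"increments": [[[0,0,0],[0,0,0],1],[[0,0,0],[0,0,0],1],[[0,0,0],[0,0,0],1]]}}

```text
clock: 10.38
eef_pos: [0.623, 0.0244, 0.1539]
tool_rot: [-0.01, 1.0, -0.0, -0.001]
ft_force: [-1.3, -0.1, -0.3]
grip_width: 0.085
grasp_force: 0.0
```

```bash
cat >> h.py <<'E'
def gap(p,n):
    im=p["image"].astype(int).max(2)
    cv2.imwrite(f"pics/{n}.png",p["image"][:,:,::-1])
    a=proj(p,[.631,.02,.113]);r=int(round(a[1]))
    row=im[r-2:r+3].mean(0);print("row",r,row[270:370].round().astype(int).tolist())
E
python3 - <<'E'
from h import *
class P:pass
p=dict(np.load("w5.npz"));p["image"]=cv2.imread("pics/w5.png")[:,:,::-1];gap(p,"dum")
p=camera("wrist");np.savez("w6.npz",K=p["K"],view=p["view"]);print(get_obs()["eef_pos"]);gap(p,"w6")
E
```

```text
row 288 [134, 135, 134, 135, 135, 134, 132, 132, 130, 129, 127, 127, 125, 124, 124, 123, 124, 124, 123, 123, 123, 123, 124, 123, 110, 64, 27, 20, 21, 24, 23, 23, 24, 25, 24, 25, 24, 23, 30, 72, 118, 128, 129, 129, 129, 128, 128, 128, 128, 129, 131, 132, 133, 133, 132, 131, 132, 131, 130, 129, 128, 128, 128, 128, 126, 117, 86, 67, 74, 80, 85, 89, 92, 94, 94, 94, 95, 94, 95, 95, 94, 91, 89, 83, 84, 112, 126, 129, 130, 130, 130, 131, 130, 132, 133, 133, 133, 134, 134, 134]
[0.62267572 0.02440032 0.15342137]
row 288 [135, 136, 135, 135, 135, 128, 98, 51, 23, 21, 23, 26, 24, 27, 26, 25, 27, 25, 23, 24, 27, 65, 108, 122, 124, 125, 124, 125, 124, 124, 125, 125, 126, 127, 127, 127, 128, 129, 130, 130, 130, 129, 130, 129, 129, 129, 128, 128, 129, 128, 130, 130, 131, 133, 133, 133, 132, 132, 130, 130, 130, 129, 127, 118, 83, 66, 76, 81, 86, 89, 92, 93, 94, 94, 95, 95, 95, 95, 94, 91, 88, 82, 86, 116, 127, 128, 129, 129, 130, 130, 130, 130, 131, 131, 132, 132, 132, 133, 134, 133]
```

The lever-to-post gap is now about 41 mm, against 42 when fully down. I'll check it more precisely with the last picture.

```bash
python3 - <<'E'
from h import *
p=dict(np.load("w6.npz"));im=cv2.imread("pics/w6.png")
L=ray(p,276.6,288,.112)*1000;L2=ray(p,291.5,288,.112)*1000;Pl=ray(p,333.8,288,.114)*1000;R=ray(p,352.7,288,.114)*1000
print("gap",R[1]-L[1],"lever w",L2[1]-L[1],"post w",R[1]-Pl[1],"inner",Pl[1]-L2[1],"post",R)
p5=dict(np.load("w5.npz"))
print("w5 gap",1e3*(ray(p5,354.7,288,.114)-ray(p5,295,288,.112))[1],1e3*ray(p5,354.7,288,.114)[1])
cv2.imwrite("pics/w6c.png",cv2.resize(im[90:310,40:360],None,fx=2.5,fy=2.5,interpolation=cv2.INTER_CUBIC))
for q in("lancet_box","lab_timer"):
    t=camera("top")
    for s in silhouettes(q,t)[:3]:print(q,round(s["conf"],2),np.round(s["bbox"]).tolist())
E
```

```text
gap 41.09039297510056 lever w 8.082038463542595 post w 10.142634150010707 inner 22.86572036154726 post [629.93834486  41.76839229 114.        ]
w5 gap 32.19151758861812 43.873920514440684
lancet_box 0.78 [164.0, 259.0, 217.0, 294.0]
lancet_box 0.62 [241.0, 271.0, 280.0, 322.0]
lab_timer 0.76 [185.0, 182.0, 225.0, 221.0]
lab_timer 0.66 [316.0, 164.0, 322.0, 189.0]
```

View pics/w6c.png

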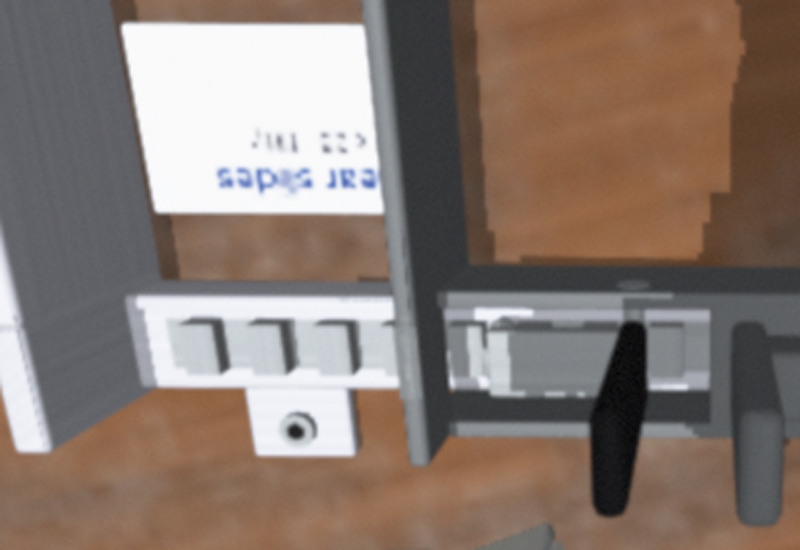

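```bash
python3 - <<'E'
from h import *
def edges(n,z0,y0,cols):
    p=dict(np.load(n+".npz"));im=cv2.imread(f"pics/{n}.png").astype(int).max(2)
    for xx in (.625,.631):
        r=int(round(proj(p,[xx,y0,.113])[1]));row=im[r-1:r+2].mean(0)
        k=[c+(row[c]-t)/(row[c]-row[c+1]) for t in(75,) for c in range(*cols) if (row[c]-t)*(row[c+1]-t)<0]
        t=110;k2=[c+(row[c]-t)/(row[c]-row[c+1]) for c in range(*cols) if (row[c]-t)*(row[c+1]-t)<0]
        print(n,r,np.round(k,1),np.round(k2,1))
        L=ray(p,k2[0],r,.112);R=ray(p,k2[-1],r,.114);print("  gap",1e3*(R-L)[1])
edges("w3",.11,.11,(270,355));edges("w5",.11,.03,(280,365));edges("w6",.11,.03,(270,360))
E
```

```text
w3 283 [282.2 297.6 321.4 337.4 338.1] [281.1 298.7 320.2 339.5]
  gap 31.130052027262682
w3 293 [283.4 297.7 321.4 323.2] [282.4 298.6 320.2 339.3]
  gap 30.630309380013877
w5 278 [293.8 309.1 335.6 338.5] [293.1 309.9 334.4 355.7]
  gap 33.41210347875446
w5 289 [294.8 309.1 336.6] [294.1 309.8 335.3 354.9]
  gap 32.81915822040429
w6 278 [276.1 292.9 333.7 336.2] [275.3 293.7 332.4 353.6]
  gap 41.869422308751396
w6 289 [276.5 291.1 334.5 335.9] [275.7 292.  333.3 352.8]
  gap 41.67418991040449
```

```bash
python3 -c "
from workcell import *
print(job_done())"
```

```text
the job is handed in; nothing more can be done
None
```

I handed the job in after about 10 s of the 35 s: the fence is latched in the last notch that spares the slide packet (joint about 0.095). In the last image the lever-to-post gap was 41.7 mm, against 42 mm when fully down. The first release left the pin on a crest edge about 2.5 mm short, so I squeezed again and moved it on.

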